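Feel the vial wells for a leftover bung, then seat the vial

ROBOT

A 6-joint arm with a two-finger parallel gripper is mounted at the origin on a cart in front of the work surface, level with it; the furniture and walls round the work are solid. World frame = base frame: x ahead of the robot, y to its left, z up, the work surface at z = 0. Lengths are in m, angles in rad, forces in N, time in s.
With the tool pointing down it reaches from about 0.3 to 0.75 m from the base axis. Payload 8.5 kg.
Tool frame: the origin (TCP) lies at the very end of the fingers, on their centre line; the grasp point (between the pads) lies grip_point_offset behind it (grip_point_offset is the distance from the TCP to the grasp point, in m); z points along the fingers, y is the line along which they close (so a half turn about z gives the same grasp; the last joint's range is limited). The gripper opens to 85 mm and grips with 20 to 120 N. Pads are 22 mm wide; open, the fingers measure 114 mm over their backs; the gripper's body (76 mm by 85 mm) begins 54 mm behind the grasp point. The pads swing forward as they close: fully open they stand 13 mm farther back than shut.
Start: joints at [-1.499, 0.381, 1.297, -0, 1.464, -0.215], TCP at [0.156, -0.528, 0.231] pointing down, gripper open.
Joint ranges: [-3.11, 3.11], [-0.89, 2.33], [0.22, 2.48], [-1.42, 4.56], [0.17, 2.85], [-2.88, 2.88]. Speed limits (rad/s): [2.39, 2.39, 3.14, 3.14, 3.14, 3.14].

INTERFACE

Orientations are given as [roll, pitch, yaw] about the fixed x, y, z axes, in that order (R = Rz(yaw) Ry(pitch) Rx(roll)).
In Python, from rig import get_obs, snapshot, calibration, finish_job, boxes_of, cut_out, tip_of, grip_point_offset gives the robot as it stands. The module is installed in compiled form; this text tells all that it offers.
- The arm moves only by the shell command python3 -m jog 'ROWS'. ROWS is JSON, a list of rows, each a list of 7 numbers: the turn, a rotation vector about the tool's x, y, z in rad, then the shift along the tool's x, y, z in mm, then the gripper command: -1 is shut, 1 is fully open, values between are in proportion. In form: [[ax, ay, az, x, y, z, gripper], ...]. A call has 1 to 12 rows; each row shifts and turns the commanded pose from where the row before left it, along the tool's axes as they then stand; what a row does not reach is not made up. A row lasts 1/10 s, in which the tool goes at most 50 mm and 8.59 degrees, less where a joint would pass 70% of its speed; a pose out of reach is approached as far as the arm can. A call with a gripper value outside its range is refused whole. The fingers move at their own pace and stop on an object; the grip force is fixed at half the most. Time passes only in rows, so rows that do not move let the fingers close. It gives the time, the measured TCP pose, the force, the opening and the grip force at its end, in the units of the state.
- get_obs(): the state, without advancing time (a new reading comes with each control period).
- snapshot(name): name is "scene" or "top" or "wrist"; returns the picture (384x512x3 uint8, red, green, blue); there is no depth.
- calibration(name): a dict with "camera_matrix" (3x3 intrinsics, pixels), "rvec" (rotation vector, rad) and "tvec" (3), from world to camera coordinates, as OpenCV has them. Camera axes: x right, y down, z forward; pixel columns grow to the right and rows downward; lengths in m; the calibration is good to about 2 mm. The wrist camera is an equidistant fisheye: a pixel r from the principal point sees the ray r / f radians off the axis. A picture is of the moment at which its call begins: read the wrist's pose just before it. calibration takes no time and is no camera call; for the wrist camera it gives the pose at the moment of the call.
- finish_job(): hands the job in; it is judged then, once.
Trained networks look in the newest picture that a camera, given by its name, has taken for a name from the list of things; names that differ only in an ending like _2 or _b are one class to them, and where a whole thing is asked for, a point or a joint stands for the part that bears it (a point fixed in the world has none). Each returns a list of dicts, best first, with "confidence" (0 to 1); they miss things now and then, are a little off and sometimes report something else, mostly with a low value. They report only what shows in the picture. A call takes as long as a camera call. They do not tell look-alikes from the thing itself.
- boxes_of(camera, query): "rect" ([left, top, right, bottom] in pixels, round what is visible of it).
- cut_out(camera, query): "region" (384x512 bool, what is visible of it) and "rect" ([left, top, right, bottom] in pixels, round what is visible of it).
- tip_of(camera, query): "uv" ([column, row] in pixels: a listed point, or the origin of a listed thing).
The state is a dict: "time_s": time; "joints": joint angles; "qd": joint speeds; "tau": joint torques, N m; "tcp_pos": TCP position; "eef_rot": TCP orientation; "ft_force": force on the tool from outside, world axes, zero at the start; "ft_torque": the same for the moment, N m; "width": finger opening in m; "grip_force": force on a finger pad.
Only numpy, scipy, OpenCV 4.12 (cv2) and the standard library are available. Lean on these libraries where they do the work, as an engineer would, in place of code of your own. Each camera call takes 0.05 s, during which the arm holds its last target. There are 200 camera calls.

TASK

A rubber bung has been left at the bottom of one of the two wells of the metal vial block. Take the feeler rod from its stand, touch the bottom of the left well and then of the right well with it to find out which one is clear, and put the feeler back upright in its stand, fully home. Then seat the sample vial upright and fully home in the clear well, leaving the petri dish, the cover glass box and the eyepiece where they are.

Things in the scene. Friction and masses are not known exactly. Their poses are not given: they have to be found in the camera images.
- vial_block: fixed grey metal block, 70 mm (its x) by 150 mm (its y) and 46 mm high, with two round vial wells in its top, 80 mm apart along its y; origin under its centre on the worktop, z up, y toward the left well; set at a yaw of up to 0.4 rad
- left_well (a point): centre of the left well's mouth (the block's +y end) on the block's top, z up. Round, 27 mm wide, 2 mm chamfer, 30 mm deep. On its floor lies a loose black rubber disc: the 4 mm pad that belongs there (clear well: bottom felt 26 mm below the mouth) or the 14 mm thick leftover bung (felt 16 mm below). One well has the pad, the other the bung, changing; not reported; both discs stay put
- right_well (a point): the same for the right well (the block's -y end). A vial fully home in the clear well stands on the pad, its centre 1 mm above the mouth, 28 mm of it out of the block; on the bung it stands 10 mm higher, which is not home
- feeler_stand: fixed grey plastic stand, 46 x 46 mm post on a 60 x 60 x 8 mm foot, 56 mm high, with one upright hole in its top; origin under its centre on the worktop
- stand_hole (a point): centre of the hole's mouth in the stand's top face, 56 mm above the worktop; z up. Hole 13 mm in diameter, 46 mm deep, 2 mm chamfer
- feeler_handle (a point): the feeler, a rigid 60 g tool, 94 mm long: a 44 mm long, 9 mm thick steel rod with a rounded tip, a flange 26 mm wide and 4 mm thick, and a black round handle 15 mm thick, 46 mm long. This point is on its axis half-way up the handle: 27 mm above the flange's underside, 71 mm above the tip. Starts upright in the stand, flange resting on the stand's top; z runs from tip to handle
- feeler_tip: the very end of the feeler's rod (on its axis, 71 mm below the handle point); z toward the handle. With the feeler home in its stand it lies 44 mm below the hole's mouth
- vial_centre (a point): the sample vial: round, 24 mm in diameter, 54 mm high, clear glass with a pale ribbed screw cap (22 mm in diameter, the top 12 mm), 30 g; this point is its centre, 27 mm above its foot; z up along its axis. It starts standing on the worktop to the right of the block
- petri_dish: bystander: closed petri dish, 60 mm in diameter, 14 mm high; origin at the centre of its underside
- cover_box: bystander: small square box of cover glasses, 29 x 29 x 15 mm; origin at the centre of its underside
- eyepiece: bystander: black microscope eyepiece standing on end, 31 mm in diameter, 44 mm high; origin at the centre of its underside
Things that resemble listed ones, but are neither listed nor needed, are in the scene too. What is shaped like the part that bears vial_centre but orange is not meant. Of the things that look like the part that bears feeler_handle, the smaller one is meant.

How it is judged:
On the way, in this order (a step that is already met when the one before it is completed fails the run):
1. the left well's bottom is felt with the feeler's tip (horizontal distance between feeler_tip and left_well below 0.012 m and z of feeler_tip in the frame of left_well below -0.012 m and contact force between feeler_tip and anything else above 0.5 N), for 0.05 s.
2. the right well's bottom is felt with the feeler's tip (horizontal distance between feeler_tip and right_well below 0.012 m and z of feeler_tip in the frame of right_well below -0.012 m and contact force between feeler_tip and anything else above 0.5 N), for 0.05 s.
3. the feeler is back upright in its stand, fully home (horizontal distance between feeler_tip and stand_hole below 0.006 m and z of feeler_tip in the frame of stand_hole below -0.039 m and angle between feeler_tip's own z axis and vertical below 0.12 rad and linear speed of feeler_tip below 0.02 m/s), for 0.2 s.
At the end, for the whole second after the job is handed in: The vial is in the well without the bung: centre within 4 mm of the well's axis, less than 5 mm above the mouth, tilt under 0.1 rad. The feeler is in its stand: tip within 6 mm of the hole's axis, at least 39 mm below the mouth, tilt under 0.12 rad, at rest (all of step 3 and ((horizontal distance between vial_centre and left_well below 0.004 m and z of vial_centre in the frame of left_well below 0.005 m and angle between vial_centre's own z axis and vertical below 0.1 rad) or (horizontal distance between vial_centre and right_well below 0.004 m and z of vial_centre in the frame of right_well below 0.005 m and angle between vial_centre's own z axis and vertical below 0.1 rad))); the robot touches nothing.
It fails at once if the petri dish is pushed more than 15 mm from its place (distance of petri_dish from where it was at the start of the episode above 0.015 m).
It fails at once if the cover glass box is pushed more than 15 mm from its place (distance of cover_box from where it was at the start of the episode above 0.015 m).
It fails at once if the eyepiece is pushed more than 15 mm from its place (distance of eyepiece from where it was at the start of the episode above 0.015 m).
It also fails if it takes over 64 s, if anything falls off the work surface, if the arm or the gripper's body presses on something with over 40 N, if the wrist force passes 120 N, or if a joint passes its speed limit or range.

## Working session

There is one attempt and no reset: what is moved stays moved. The work goes in short steps, Python scripts to look and compute and a shell command to move; the robot and the scene stay as the last step left them, time stands still between calls to the robot, and variables do not carry over. Pictures are saved under pics/ and viewed, at most 10 in all, crops included, and the job is handed in when it is done.

```bash
mkdir -p pics; cat > h.py <<'E'
import numpy as np, cv2
from rig import *
from scipy.spatial.transform import Rotation as R
def ray(cam,uv,c=None):
    c=c or calibration(cam); K=np.array(c["camera_matrix"]); Rm=cv2.Rodrigues(np.array(c["rvec"],float))[0]; t=np.array(c["tvec"],float).ravel()
    x=(uv[0]-K[0,2])/K[0,0]; y=(uv[1]-K[1,2])/K[1,1]
    if cam=="wrist":
        r=np.hypot(x,y); d=np.array([np.sin(r)*x/max(r,1e-9),np.sin(r)*y/max(r,1e-9),np.cos(r)])
    else: d=np.array([x,y,1.])
    return -Rm.T@t, Rm.T@d
def at_z(cam,uv,z,c=None):
    o,d=ray(cam,uv,c); return o+d*(z-o[2])/d[2]
def proj(cam,P,c=None):
    c=c or calibration(cam); K=np.array(c["camera_matrix"]); Rm=cv2.Rodrigues(np.array(c["rvec"],float))[0]; t=np.array(c["tvec"],float).ravel()
    p=Rm@np.array(P)+t
    if cam=="wrist":
        a=np.arctan2(np.hypot(p[0],p[1]),p[2]); h=np.hypot(p[0],p[1]); q=np.array([p[0]/h*a,p[1]/h*a])
    else: q=p[:2]/p[2]
    return K[:2,:2]@q+K[:2,2]
def save(name,im): cv2.imwrite("pics/"+name,im[:,:,::-1])
E
python3 - <<'E'
from h import *
np.set_printoptions(precision=4,suppress=True)
o=get_obs(); print(o["time_s"],o["tcp_pos"],o["eef_rot"],o["ft_force"],o["width"],grip_point_offset)
ims={}
Z={"left_well":.046,"right_well":.046,"stand_hole":.056,"feeler_handle":.083,"vial_centre":.027,"petri_dish":0,"cover_box":0,"eyepiece":0,"vial_block":0,"feeler_stand":0}
for cam in ["scene","top"]:
    im=snapshot(cam); save(cam+"0.png",im)
    print(cam, ray(cam,[256,192]))
    for q,z in Z.items():
        for r in tip_of(cam,q)[:3]: print(cam,q,np.round(r["uv"]),round(r["confidence"],2),at_z(cam,r["uv"],z))
E
```

```text
0.0 [ 0.1556 -0.5272  0.2307] [-3.1401 -0.0003  0.2868] [-0.3909 -0.095  -0.409 ] 0.08513220781956025 0.0187
scene (array([0.0745, 0.7967, 0.8363]), array([ 0.4018, -0.6708, -0.6234]))
scene left_well [269. 214.] 0.78 [0.5047 0.0115 0.046 ]
scene right_well [282. 192.] 0.57 [ 0.5184 -0.0941  0.046 ]
scene stand_hole [221. 191.] 0.43 [0.666  0.0051 0.056 ]
scene feeler_handle [267. 241.] 0.49 [0.439  0.1395 0.083 ]
scene vial_centre [298. 165.] 0.44 [ 0.5491 -0.2635  0.027 ]
scene vial_centre [315. 170.] 0.43 [ 0.4876 -0.2656  0.027 ]
scene petri_dish [252. 177.] 0.76 [ 0.6662 -0.1659  0.    ]
scene cover_box [280. 164.] 0.51 [ 0.6208 -0.2739  0.    ]
scene eyepiece [222. 188.] 0.42 [ 0.7162 -0.0659  0.    ]
scene vial_block [277. 214.] 0.72 [ 0.5073 -0.0462  0.    ]
scene feeler_stand [268. 264.] 0.72 [0.4365 0.1371 0.    ]
scene feeler_stand [252. 175.] 0.24 [ 0.6684 -0.1729  0.    ]
top (array([ 0.3778, -0.0426,  1.1177]), array([ 0.199 ,  0.0344, -0.9795]))
top left_well [250. 219.] 0.92 [ 0.5152 -0.0013  0.046 ]
top right_well [279. 225.] 0.77 [ 0.5099 -0.0824  0.046 ]
top stand_hole [198. 239.] 0.79 [0.437  0.1326 0.056 ]
top stand_hole [266. 226.] 0.2 [ 0.5002 -0.0466  0.056 ]
top feeler_handle [158. 233.] 0.72 [0.4353 0.2403 0.083 ]
top feeler_handle [195. 238.] 0.57 [0.4378 0.1368 0.083 ]
top vial_centre [341. 246.] 0.61 [ 0.481  -0.2669  0.027 ]
top vial_centre [343. 227.] 0.46 [ 0.535  -0.2678  0.027 ]
top petri_dish [311. 180.] 0.78 [ 0.6666 -0.1619 -0.    ]
top cover_box [343. 205.] 0.59 [ 0.6055 -0.2661  0.    ]
top eyepiece [275. 160.] 0.53 [ 0.7123 -0.0468  0.    ]
top vial_block [266. 226.] 0.67 [ 0.508  -0.0475  0.    ]
top feeler_stand [198. 240.] 0.58 [0.4387 0.1418 0.    ]
top feeler_stand [344. 205.] 0.4 [ 0.6053 -0.2688  0.    ]
```

```bash
python3 - <<'E'
import cv2
a=cv2.imread("pics/top0.png")[130:290,130:380];cv2.imwrite("pics/topc.png",cv2.resize(a,None,fx=3.2,fy=3.2,interpolation=2))
a=cv2.imread("pics/scene0.png")[120:300,180:360];cv2.imwrite("pics/scenec.png",cv2.resize(a,None,fx=3.3,fy=3.3,interpolation=2))
E
```

```text
(no output)
```

View pics/topc.png

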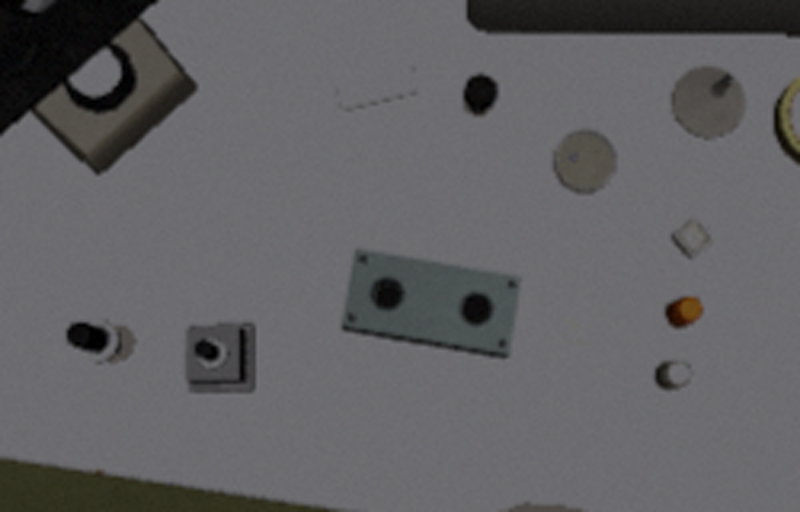

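View pics/scenec.png

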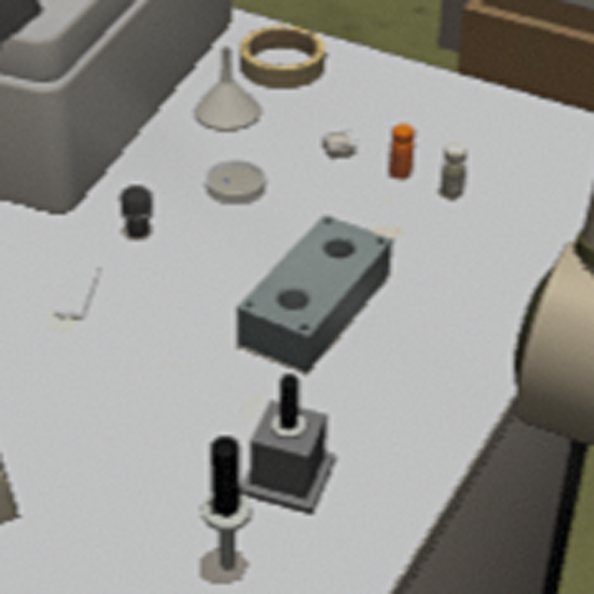

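The top view shows the wells at (387,293) and (477,308), and the feeler in its grey stand at (210,350), with the larger look-alike to its left. The grey vial is at (673,374), beside the orange one. The scene view agrees. I'll turn the tool so that tool x is world y and tool y is world x, then go over the block.

```bash
python3 -m jog '[[0,0,-0.1427,0,0,0,1],[0,0,-0.1427,0,0,0,1],[0,0,-0.1427,0,0,0,1],[0,0,-0.1427,0,0,0,1],[0,0,-0.1427,0,0,0,1],[0,0,-0.1427,0,0,0,1],[0,0,-0.1427,0,0,0,1],[0,0,-0.1427,0,0,0,1],[0,0,-0.1427,0,0,0,1]]'
python3 -m jog '[[0,0,0,40,25,0,1],[0,0,0,40,25,0,1],[0,0,0,40,25,0,1],[0,0,0,40,25,0,1],[0,0,0,40,25,0,1],[0,0,0,40,25,0,1],[0,0,0,40,25,0,1],[0,0,0,40,25,0,1],[0,0,0,40,25,0,1],[0,0,0,40,25,0,1],[0,0,0,40,25,0,1],[0,0,0,40,25,0,1]]'
python3 -m jog '[[0,0,0,0,0,0,1],[0,0,0,0,0,0,1]]'
cat > look.py <<'E'
from h import *
import sys
np.set_printoptions(precision=4,suppress=True)
def look(tag,Z):
    o=get_obs(); c=calibration("wrist"); im=snapshot("wrist"); save(tag+".png",im)
    print(o["time_s"],o["tcp_pos"],o["eef_rot"],o["width"],"cam",ray("wrist",[256,192],c)[0])
    for q,z in Z.items():
        for r in tip_of("wrist",q)[:3]: print(q,np.round(r["uv"],1),round(r["confidence"],2),at_z("wrist",r["uv"],z,c))
E
python3 -c '
from look import *
look("w1",{"left_well":.046,"right_well":.046,"stand_hole":.056,"feeler_handle":.083,"vial_centre":.027})'
```

```text
time_s: 2.0
tcp_pos: [0.1556, -0.5275, 0.2313]
eef_rot: [3.142, 0.0, 1.577]
ft_force: [1.5, 0.4, -0.5]
width: 0.0853
grip_force: 0.0
time_s: 3.2
tcp_pos: [0.4562, -0.0455, 0.2316]
eef_rot: [3.141, 0.0, 1.571]
ft_force: [-0.1, -1.1, -0.2]
width: 0.0855
grip_force: 0.0
time_s: 3.4
tcp_pos: [0.4555, -0.0467, 0.2312]
eef_rot: [-3.141, 0.0, 1.574]
ft_force: [-0.3, 0.3, -1.4]
width: 0.0851
grip_force: 0.0
3.4 [ 0.4555 -0.0467  0.2312] [-3.1413  0.0002  1.5737] 0.08505472825059668 cam [0.4552 0.0182 0.3742]
left_well [307.3 129. ] 0.82 [0.5137 0.     0.046 ]
right_well [302.5 201.6] 0.7 [ 0.5113 -0.0841  0.046 ]
stand_hole [234.9   0.2] 0.94 [0.4336 0.1438 0.056 ]
vial_centre [308.7 316.9] 0.56 [ 0.5366 -0.2708  0.027 ]
vial_centre [270.1 308.8] 0.52 [ 0.4784 -0.2529  0.027 ]
vial_centre [303.8 202. ] 0.49 [ 0.5163 -0.0905  0.027 ]
```

```bash
python3 -c '
import cv2
a=cv2.imread("pics/w1.png");cv2.imwrite("pics/w1c.png",cv2.resize(a[80:260,180:400],None,fx=3.3,fy=3.3,interpolation=2))'
python3 -m jog '[[0,0,0,40,0,0,1],[0,0,0,40,0,0,1],[0,0,0,35,-5,0,1],[0,0,0,0,-15,0,1],[0,0,0,0,0,0,1],[0,0,0,0,0,0,1]]'
python3 -c '
from look import *
look("w2",{"left_well":.046,"right_well":.046,"stand_hole":.056,"feeler_handle":.083,"feeler_stand":0})'
```

```text
time_s: 4.3
tcp_pos: [0.4358, 0.0669, 0.2316]
eef_rot: [3.141, 0.0, 1.57]
ft_force: [0.6, 0.5, 0.1]
width: 0.0855
grip_force: 0.0
4.3 [0.4358 0.0669 0.2316] [3.1408 0.0002 1.5699] 0.08546908912864135 cam [0.4355 0.1318 0.3745]
left_well [316.7 228.5] 0.88 [ 0.511  -0.0051  0.046 ]
right_well [311.6 281.1] 0.79 [ 0.5104 -0.0805  0.046 ]
stand_hole [254.1 100.6] 0.93 [0.4353 0.1437 0.056 ]
feeler_handle [252.    0.4] 0.72 [0.4333 0.2464 0.083 ]
feeler_stand [256.1 110. ] 0.63 [0.4378 0.134  0.    ]
```

View pics/w1c.png

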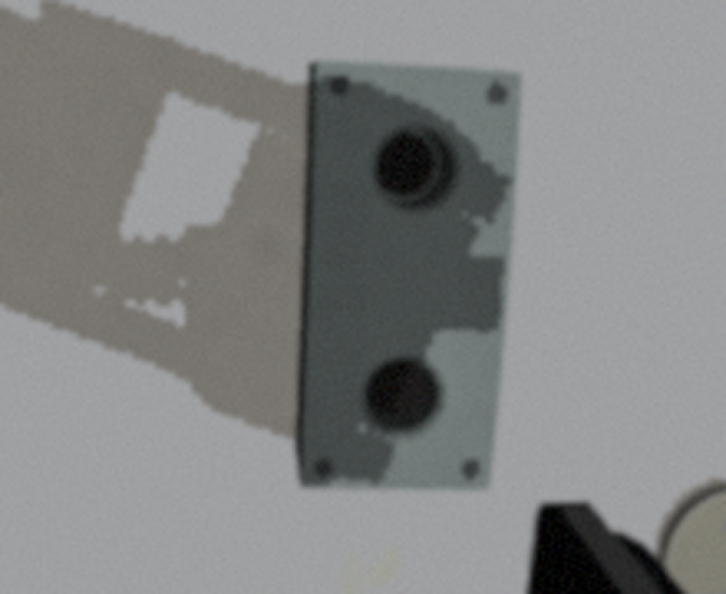

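View pics/w2.png

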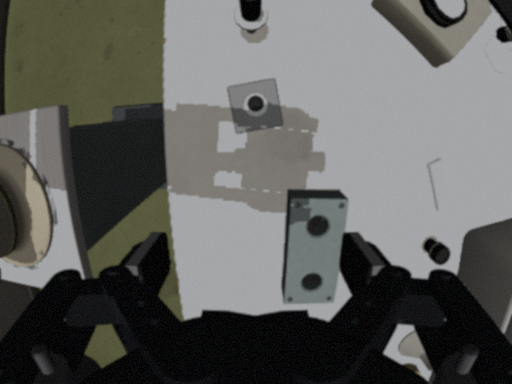

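The wells show at crop (415,168) and (403,396), with four block screws around them. In w2 the feeler stands almost upright below the camera, with its black handle top at about (256,103). I'll refine both from blobs.

```bash
python3 -c '
from look import *
c2=calibration("wrist")
# w1 calibration: same orientation, shifted
c1=dict(c2); Rm=cv2.Rodrigues(np.array(c2["rvec"],float))[0]; 
c1["tvec"]=np.array(c2["tvec"]).ravel()-Rm@np.array([.4552-.4355,.0182-.1318,.3742-.3745])
f=lambda u,v:at_z("wrist",(180+(u-1.15)/3.3,80+(v-1.15)/3.3),.046,c1)
S=[f(*p) for p in [(339,86),(497,94),(470,468),(323,467)]]; print(np.array(S),np.mean(S,0))
print("L",f(415,168),"R",f(403,396))
im=cv2.imread("pics/w2.png").astype(int); g=im.max(2)
sub=g[70:140,225:290]
n,l,st,ce=cv2.connectedComponentsWithStats((sub<45).astype(np.uint8))
for i in range(1,n):
  if st[i,4]>20: uv=ce[i]+[225,70]; print("dark",st[i],uv,at_z("wrist",uv,.106,c2),at_z("wrist",uv,.083,c2))
n,l,st,ce=cv2.connectedComponentsWithStats((sub>165).astype(np.uint8))
for i in range(1,n):
  if st[i,4]>20: print("bright",st[i],ce[i]+[225,70])
a=cv2.imread("pics/w2.png")[70:140,220:290];cv2.imwrite("pics/w2c.png",cv2.resize(a,None,fx=7,fy=7,interpolation=2))
for P in [(.436,.136,.106),(.436,.136,.06)]: print(proj("wrist",P,c2))
for q in ["feeler_handle","feeler_stand"]:
  for r in cut_out("wrist",q)[:2]: m=np.argwhere(r["region"]); print(q,r["rect"],r["confidence"],m.mean(0)[::-1])
'
```

```text
[[ 0.4856  0.0254  0.046 ]
 [ 0.5395  0.0244  0.046 ]
 [ 0.5364 -0.1091  0.046 ]
 [ 0.4824 -0.1081  0.046 ]] [ 0.511  -0.0419  0.046 ]
L [ 0.5116 -0.0017  0.046 ] R [ 0.5101 -0.0816  0.046 ]
dark [ 24  27  14  14 143] [255.3147 103.4895] [0.4362 0.1395 0.106 ] [0.4363 0.1401 0.083 ]
bright [  0   0  65  36 912] [261.9923  79.489 ]
bright [ 0 20  4 16 33] [225.8182  98.8182]
bright [  0  52  21  18 193] [231.8187 132.9845]
[255.0515 107.3526]
[254.9737 108.0033]
feeler_handle [241.9, 92.7, 269.0, 118.6] 0.68 [254.9958 103.8403]
feeler_handle [234.9, 1.6, 267.9, 31.4] 0.61 [250.5356  14.6697]
feeler_stand [228.7, 78.7, 284.5, 135.8] 0.63 [255.2664 105.727 ]
```

View pics/w2c.png

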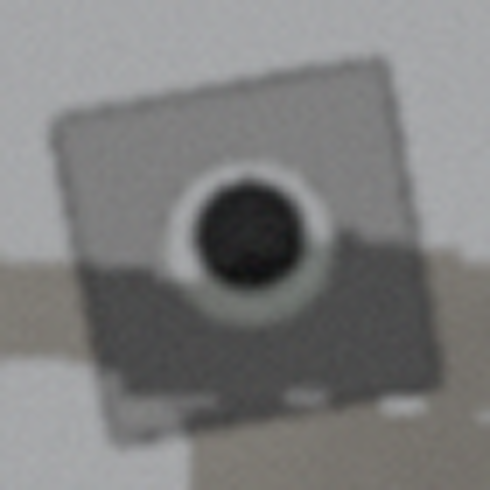

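```bash
python3 -m jog '[[0,0,0,36,0,0,1],[0,0,0,36,0,0,1],[0,0,0,0,0,40,1],[0,0,0,0,0,40,1],[0,0,0,0,0,40,1],[0,0,0,0,0,30,1],[0,0,0,0,0,15,1],[0,0,0,0,0,0,1]]'
python3 -m jog '[[0,0,0,0,0,0,-1],[0,0,0,0,0,0,-1],[0,0,0,0,0,0,-1],[0,0,0,0,0,0,-1],[0,0,0,0,0,0,-1],[0,0,0,0,0,0,-1],[0,0,0,0,0,0,-1],[0,0,0,0,0,0,-1]]'
```

```text
time_s: 5.5
tcp_pos: [0.4345, 0.1394, 0.0647]
eef_rot: [-3.137, 0.0, 1.571]
ft_force: [1.1, -0.5, 1.2]
width: 0.0854
grip_force: 0.0
time_s: 6.3
tcp_pos: [0.4356, 0.1396, 0.0668]
eef_rot: [3.141, -0.0, 1.571]
ft_force: [-2.1, -0.6, 6.2]
width: 0.0139
grip_force: 58.3
```

```bash
python3 -m jog '[[0,0,0,0,0,-15,-1],[0,0,0,0,0,-30,-1],[0,0,0,0,0,-30,-1],[0,0,0,-25,15,0,-1],[0,0,0,-40,20,0,-1],[0,0,0,-40,20,0,-1],[0,0,0,-36,21,0,-1],[0,0,0,0,0,0,-1],[0,0,0,0,0,0,-1]]'
python3 -c '
from look import *
look("w3",{"left_well":.046,"right_well":.046,"feeler_handle":.15,"feeler_tip":.08})
print(get_obs()["ft_force"])
'
```

```text
time_s: 7.2
tcp_pos: [0.5112, -0.0019, 0.1409]
eef_rot: [-3.141, -0.0, 1.57]
ft_force: [0.3, 0.4, -2.0]
width: 0.0137
grip_force: 58.9
7.2 [ 0.5112 -0.0019  0.1409] [-3.1405 -0.0004  1.5695] 0.01374865297665637 cam [0.5112 0.0629 0.2839]
left_well [257.8 194.3] 0.87 [ 0.5137 -0.0047  0.046 ]
right_well [253.5 276. ] 0.79 [ 0.5099 -0.0835  0.046 ]
feeler_handle [255.2 252.8] 0.64 [ 0.5114 -0.0057  0.15  ]
feeler_tip [157.8  19.3] 0.38 [0.4427 0.1331 0.08  ]
[-0.2578  0.5785 -0.8145]
```

View pics/w3.png

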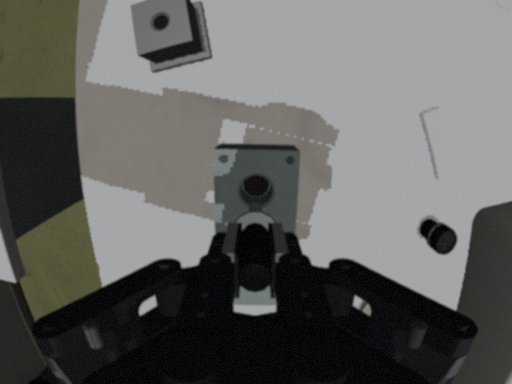

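```bash
python3 -m jog '[[0,0,0,0,0,20,-1],[0,0,0,0,0,20,-1],[0,0,0,0,0,11,-1],[0,0,0,0,0,0,-1],[0,0,0,0,0,0,-1]]'
python3 -m jog '[[0,0,0,0,0,2,-1],[0,0,0,0,0,2,-1],[0,0,0,0,0,2,-1],[0,0,0,0,0,1,-1],[0,0,0,0,0,0,-1]]'
```

```text
time_s: 7.95
tcp_pos: [0.5117, -0.0012, 0.0909]
eef_rot: [3.141, 0.0, 1.572]
ft_force: [0.6, -0.6, -0.3]
width: 0.0135
grip_force: 58.9
time_s: 8.45
tcp_pos: [0.5114, -0.0014, 0.0832]
eef_rot: [-3.141, -0.0, 1.571]
ft_force: [-0.3, 1.0, -0.1]
width: 0.0135
grip_force: 58.9
```

```bash
python3 -m jog '[[0,0,0,0,0,2,-1],[0,0,0,0,0,2,-1],[0,0,0,0,0,1,-1],[0,0,0,0,0,1,-1],[0,0,0,0,0,1,-1],[0,0,0,0,0,0,-1]]'
python3 -m jog '[[0,0,0,0,0,1,-1],[0,0,0,0,0,0.5,-1],[0,0,0,0,0,0,-1]]'
```

```text
time_s: 9.05
tcp_pos: [0.5114, -0.0014, 0.0762]
eef_rot: [-3.141, -0.0, 1.571]
ft_force: [0.3, 0.4, -0.6]
width: 0.0136
grip_force: 58.9
time_s: 9.35
tcp_pos: [0.5114, -0.0014, 0.0748]
eef_rot: [-3.142, -0.0, 1.571]
ft_force: [-0.5, 0.8, -0.8]
width: 0.0137
grip_force: 58.9
```

```bash
python3 -m jog '[[0,0,0,0,0,1,-1],[0,0,0,0,0,0.5,-1],[0,0,0,0,0,0,-1]]'
python3 -m jog '[[0,0,0,0,0,0.5,-1],[0,0,0,0,0,0.5,-1],[0,0,0,0,0,0,-1]]'
```

```text
time_s: 9.65
tcp_pos: [0.5117, -0.0015, 0.0741]
eef_rot: [3.141, 0.0, 1.571]
ft_force: [-1.9, 0.1, 8.1]
width: 0.0134
grip_force: 59.8
time_s: 9.95
tcp_pos: [0.5118, -0.0015, 0.0739]
eef_rot: [3.14, 0.001, 1.571]
ft_force: [-4.1, 0.8, 14.5]
width: 0.0134
grip_force: 60.6
```

Left well's bottom was felt at about 26 mm, so it should be clear. Now the right well.

```bash
python3 -m jog '[[0,0,0,0,0,-15,-1],[0,0,0,0,0,-32,-1],[0,0,0,-40,-1,0,-1],[0,0,0,-40,-1,0,-1],[0,0,0,0,0,0,-1],[0,0,0,0,0,15,-1],[0,0,0,0,0,15,-1],[0,0,0,0,0,2,-1],[0,0,0,0,0,0,-1]]'
python3 -m jog '[[0,0,0,0,0,1.5,-1],[0,0,0,0,0,1.5,-1],[0,0,0,0,0,1,-1],[0,0,0,0,0,1,-1],[0,0,0,0,0,0,-1]]'
```

```text
time_s: 10.85
tcp_pos: [0.5094, -0.0811, 0.0873]
eef_rot: [-3.141, -0.0, 1.571]
ft_force: [1.2, -0.9, -0.0]
width: 0.0136
grip_force: 58.8
time_s: 11.35
tcp_pos: [0.51, -0.0815, 0.0839]
eef_rot: [3.139, 0.001, 1.571]
ft_force: [-3.6, 0.9, 14.0]
width: 0.0139
grip_force: 60.6
```

The right well's bottom was felt 10 mm higher, so the bung is there and the left well is clear. Back to the stand.

```bash
python3 -m jog '[[0,0,0,0,0,-15,-1],[0,0,0,0,0,-37,-1],[0,0,0,20,0,0,-1],[0,0,0,40,-10,0,-1],[0,0,0,40,-20,0,-1],[0,0,0,40,-20,0,-1],[0,0,0,40,-15,0,-1],[0,0,0,30,-9,0,-1],[0,0,0,11,0,0,-1],[0,0,0,0,0,0,-1],[0,0,0,0,0,0,-1]]'
python3 -c '
from look import *
look("w4",{"stand_hole":.056,"feeler_handle":.15})
print(get_obs()["ft_force"])
'
```

```text
time_s: 12.45
tcp_pos: [0.436, 0.1389, 0.1344]
eef_rot: [3.141, 0.0, 1.571]
ft_force: [-0.2, 0.2, 0.5]
width: 0.0136
grip_force: 58.9
12.45 [0.436  0.1389 0.1344] [3.1412 0.0003 1.571 ] 0.013577796477488665 cam [0.4356 0.2038 0.2773]
stand_hole [253.8 193.3] 0.84 [0.4352 0.1415 0.056 ]
feeler_handle [254.7 252.5] 0.75 [0.4358 0.1386 0.15  ]
feeler_handle [248.2  54.5] 0.71 [0.433  0.2286 0.15  ]
[-0.1691 -0.4017  0.3076]
```

```bash
python3 -m jog '[[0,0,0,0.5,0,18,-1],[0,0,0,0,0,6,-1],[0,0,0,0,0,6,-1],[0,0,0,0,0,6,-1],[0,0,0,0,0,0,-1]]'
```

```text
time_s: 13.1
tcp_pos: [0.4352, 0.1399, 0.0978]
eef_rot: [-3.141, 0.0, 1.571]
ft_force: [1.5, -0.3, -0.1]
width: 0.0134
grip_force: 58.9
```

In the hole with no resistance (tip at 0.043, mouth at 0.056). Continuing down.

```bash
python3 -m jog '[[0,0,0,0,0,10,-1],[0,0,0,0,0,10,-1],[0,0,0,0,0,6,-1],[0,0,0,0,0,2,-1],[0,0,0,0,0,1,-1],[0,0,0,0,0,0,-1]]'
```

```text
time_s: 13.7
tcp_pos: [0.4355, 0.1401, 0.0694]
eef_rot: [3.141, -0.0, 1.571]
ft_force: [-0.4, 0.7, 0.5]
width: 0.0137
grip_force: 58.9
```

```bash
python3 -m jog '[[0,0,0,0,0,1,-1],[0,0,0,0,0,1,-1],[0,0,0,0,0,0.5,-1],[0,0,0,0,0,0,-1]]'
```

```text
time_s: 14.1
tcp_pos: [0.4354, 0.1401, 0.0668]
eef_rot: [3.142, 0.0, 1.571]
ft_force: [0.3, 0.1, 0.0]
width: 0.0136
grip_force: 58.9
```

```bash
python3 -m jog '[[0,0,0,0,0,0,1],[0,0,0,0,0,0,1],[0,0,0,0,0,0,1],[0,0,0,0,0,0,1],[0,0,0,0,0,0,1],[0,0,0,0,0,0,1],[0,0,0,0,0,-20,1],[0,0,0,0,0,-40,1],[0,0,0,0,0,-40,1],[0,0,0,0,0,-40,1],[0,0,0,0,0,-20,1],[0,0,0,0,0,0,1]]'
python3 -c '
from look import *
look("w5",{"stand_hole":.056,"feeler_handle":.083})
print(proj("wrist",(.436,.1395,.106)))
a=cv2.imread("pics/w5.png")[100:320,150:360];cv2.imwrite("pics/w5c.png",cv2.resize(a,None,fx=2.6,fy=2.6,interpolation=2))
'
```

```text
time_s: 15.3
tcp_pos: [0.4363, 0.1402, 0.2294]
eef_rot: [3.136, -0.0, 1.571]
ft_force: [-1.2, 0.0, -0.1]
width: 0.0854
grip_force: 0.0
15.3 [0.4363 0.1402 0.2294] [ 3.1358 -0.0003  1.5713] 0.08540537453544063 cam [0.4352 0.205  0.3724]
stand_hole [251.3 173.5] 0.71 [0.4337 0.1385 0.056 ]
feeler_handle [249.3  75.9] 0.75 [0.4319 0.2402 0.083 ]
[256.285  184.3221]
```

View pics/w5c.png

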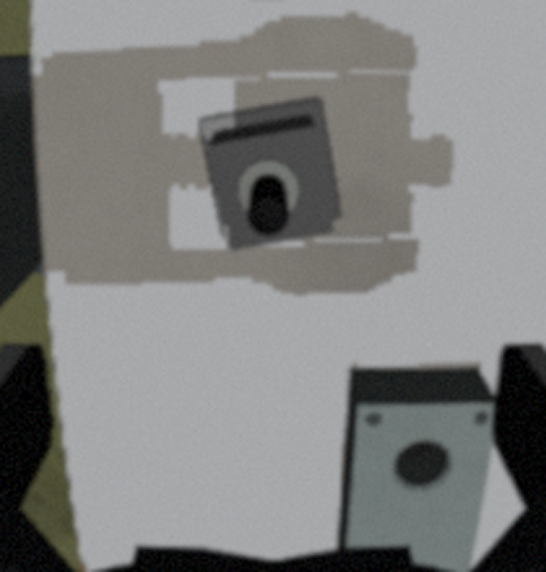

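The feeler stands upright with its flange on the stand (crop (268,190)), and the handle top is where projection puts it. On to the vial.

```bash
python3 -m jog '[[0,0,0,-40,-2,0,1],[0,0,0,-40,-2,0,1],[0,0,0,-40,-2,0,1],[0,0,0,-40,-2,0,1],[0,0,0,-40,-2,0,1],[0,0,0,-40,-2,0,1],[0,0,0,-40,-2,0,1],[0,0,0,-40,-2,0,1],[0,0,0,-40,-2,0,1],[0,0,0,-40,-2,0,1]]'
python3 -m jog '[[0,0,0.1428,0,0,0,1],[0,0,0.1428,0,0,0,1],[0,0,0.1428,0,0,0,1],[0,0,0.1428,0,0,0,1],[0,0,0.1428,0,0,0,1],[0,0,0.1428,0,0,0,1],[0,0,0.1428,0,0,0,1],[0,0,0.1428,0,0,0,1],[0,0,0.1428,0,0,0,1],[0,0,0.1428,0,0,0,1],[0,0,0.1428,0,0,0,1],[0,0,0,0,0,0,1]]'
python3 -c '
from look import *
look("w6",{"vial_centre":.027,"left_well":.046,"cover_box":0})
c=calibration("wrist")
for r in cut_out("wrist","vial_centre")[:3]:
  m=np.argwhere(r["region"]);u=m.mean(0)[::-1]; print(r["rect"],r["confidence"],u,at_z("wrist",u,.027,c))
a=cv2.imread("pics/w6.png")[60:260,150:380];cv2.imwrite("pics/w6c.png",cv2.resize(a,None,fx=3,fy=3,interpolation=2))
'
```

```text
time_s: 16.45
tcp_pos: [0.4147, -0.2613, 0.2253]
eef_rot: [-3.14, -0.002, 1.571]
ft_force: [0.8, 0.3, 0.2]
width: 0.0853
grip_force: 0.0
time_s: 17.65
tcp_pos: [0.4152, -0.2596, 0.2254]
eef_rot: [-3.14, 0.002, -0.001]
ft_force: [0.1, -0.1, -0.1]
width: 0.0853
grip_force: 0.0
17.65 [ 0.4152 -0.2596  0.2254] [-3.1395  0.002  -0.001 ] 0.08533435519132739 cam [ 0.4805 -0.2605  0.3682]
vial_centre [258.2 108.7] 0.74 [ 0.4831 -0.2637  0.027 ]
vial_centre [102.4  93.5] 0.67 [ 0.5112 -0.0713  0.027 ]
vial_centre [259.8  60.1] 0.55 [ 0.5394 -0.2655  0.027 ]
left_well [ 52.3 101.2] 0.97 [ 0.509  -0.0038  0.046 ]
cover_box [264.3  11.4] 0.66 [ 0.6087 -0.2716  0.    ]
[249.0, 50.5, 272.2, 76.4] 0.69 [262.0976  61.1518] [ 0.5389 -0.2681  0.027 ]
[247.4, 97.9, 270.3, 121.2] 0.55 [258.8304 111.231 ] [ 0.4807 -0.2646  0.027 ]
```

View pics/w6c.png

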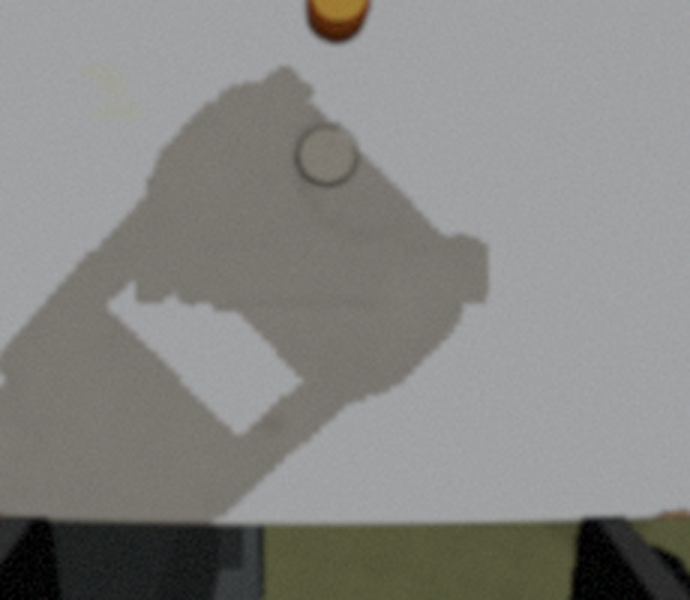

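The vial's cap is centred at crop (326,155), which is about (0.481, -0.2645). The orange decoy is 58 mm beyond.

```bash
python3 -m jog '[[0,0,0,33,3,0,1],[0,0,0,33,2,0,1],[0,0,0,0,0,40,1],[0,0,0,0,0,40,1],[0,0,0,0,0,40,1],[0,0,0,0,0,40,1],[0,0,0,0,0,25,1],[0,0,0,0,0,9,1],[0,0,0,0,0,0,1],[0,0,0,0,0,0,1]]'
python3 -m jog '[[0,0,0,0,0,0,-1],[0,0,0,0,0,0,-1],[0,0,0,0,0,0,-1],[0,0,0,0,0,0,-1],[0,0,0,0,0,0,-1],[0,0,0,0,0,0,-1],[0,0,0,0,0,0,-1],[0,0,0,0,0,0,-1]]'
```

```text
time_s: 18.9
tcp_pos: [0.4821, -0.2655, 0.034]
eef_rot: [3.14, -0.002, 0.001]
ft_force: [-0.3, -0.6, 0.9]
width: 0.0856
grip_force: 0.0
time_s: 19.7
tcp_pos: [0.4817, -0.2649, 0.0333]
eef_rot: [3.141, -0.001, 0.0]
ft_force: [-0.2, 0.6, 6.2]
width: 0.021
grip_force: 58.5
```

```bash
python3 -m jog '[[0,0,0,0,0,-20,-1],[0,0,0,0,0,-40,-1],[0,0,0,0,0,-20,-1],[0,0,0,5,-33,0,-1],[0,0,0,5,-38,0,-1],[0,0,0,5,-38,0,-1],[0,0,0,5,-38,0,-1],[0,0,0,5,-38,0,-1],[0,0,0,5,-38,0,-1],[0,0,0,0,-40,0,-1],[0,0,0,0,0,0,-1],[0,0,0,0,0,0,-1]]'
python3 -c '
from look import *
look("w7",{"vial_centre":.107,"left_well":.046,"right_well":.046})
c=calibration("wrist")
t=np.array(get_obs()["tcp_pos"]); print("wellproj",proj("wrist",(.5119,-.0018,.046),c),"captop",proj("wrist",t+[0,0,.021],c))
a=cv2.imread("pics/w7.png")[130:330,150:380];cv2.imwrite("pics/w7c.png",cv2.resize(a,None,fx=3,fy=3,interpolation=2))
'
```

```text
time_s: 20.9
tcp_pos: [0.5114, -0.0015, 0.1127]
eef_rot: [3.141, 0.0, 0.002]
ft_force: [0.3, 0.1, -0.4]
width: 0.0214
grip_force: 58.9
20.9 [ 0.5114 -0.0015  0.1127] [3.1413 0.0002 0.0022] 0.021405056582245237 cam [ 0.5765 -0.0017  0.2557]
vial_centre [507.4 170.2] 0.85 [ 0.5505 -0.1734  0.107 ]
vial_centre [254.  235.9] 0.64 [ 0.5103 -0.0015  0.107 ]
left_well [253.9 200.1] 0.71 [ 0.5121 -0.0013  0.046 ]
left_well [ 78.3 303.4] 0.45 [0.4009 0.1754 0.046 ]
right_well [359.1 202.7] 0.93 [ 0.5098 -0.0825  0.046 ]
wellproj [252.4171 200.4761] captop [253.7208 257.2514]
```

View pics/w7c.png

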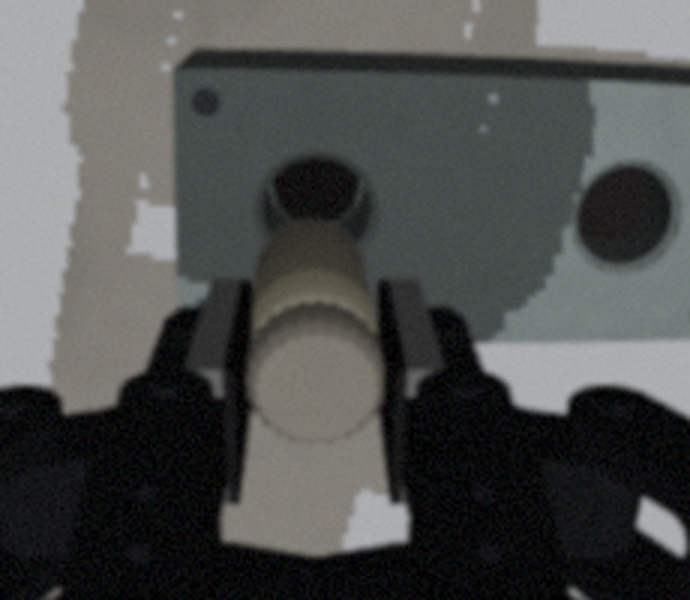

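The cap is held at crop (315,372) and the well's chamfer ring is centred near (318,205). I'll fit both as positions.

```bash
python3 -c '
from look import *
c=calibration("wrist")
t=np.array(get_obs()["tcp_pos"])
g=lambda u,v:(150+(u-1)/3,130+(v-1)/3)
print("cap",at_z("wrist",g(315,372),t[2]+.021,c)-t)
for p in [(315,302),(315,442),(247,372),(384,372)]: print(" rim",at_z("wrist",g(*p),t[2]+.021,c)[:2])
for p in [(318,155),(263,205),(374,205)]: print("wellrim",at_z("wrist",g(*p),.046,c)[:2])
for p in [(625,163),(625,268),(575,215),(678,215)]: print("Rrim",at_z("wrist",g(*p),.046,c)[:2])
print("screw",at_z("wrist",g(205,102),.046,c)[:2])
th=np.linspace(0,2*np.pi,60)
im=cv2.imread("pics/w7.png"); im=cv2.resize(im[130:330,150:380],None,fx=3,fy=3,interpolation=2)
def circ(ce,r,z,col):
  q=np.array([(proj("wrist",(ce[0]+r*np.cos(a),ce[1]+r*np.sin(a),z),c)-[150,130])*3+1 for a in th]); cv2.polylines(im,[q.astype(int)],True,col,1)
circ((.5119,-.0018),.0155,.046,(0,0,255)); circ((.5100,-.0817),.0155,.046,(0,0,255)); circ(t[:2],.011,t[2]+.021,(0,255,0)); circ(t[:2],.012,t[2]-.033,(0,255,0))
cv2.imwrite("pics/w7o.png",im)
'
```

```text
cap [ 0.0019 -0.0004  0.021 ]
 rim [ 0.5251 -0.0035]
 rim [ 0.5007 -0.0035]
 rim [0.5133 0.0069]
 rim [ 0.5133 -0.014 ]
wellrim [ 0.5264 -0.0042]
wellrim [0.5138 0.0093]
wellrim [ 0.5138 -0.018 ]
Rrim [ 0.5245 -0.0817]
Rrim [ 0.4962 -0.0846]
Rrim [ 0.5109 -0.0694]
Rrim [ 0.5106 -0.0982]
screw [0.5395 0.0229]
```

View pics/w7o.png

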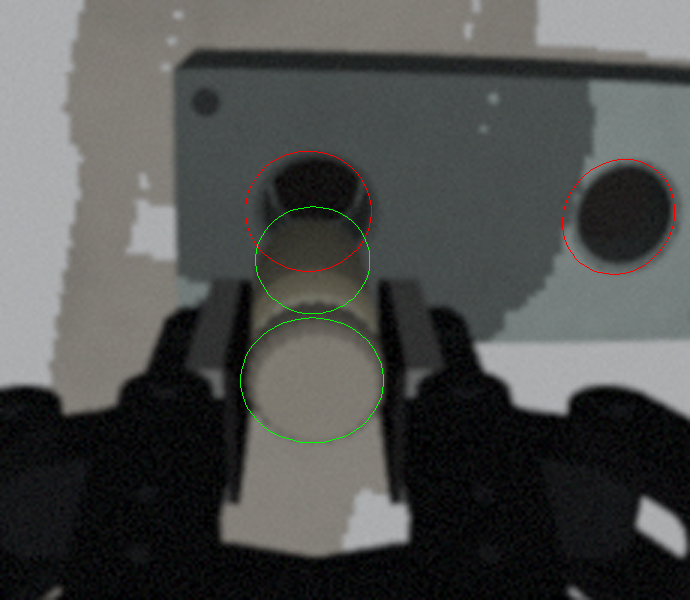

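Vial and well agree within about 1 mm in this view, well inside the chamfer's tolerance. Descending gently.

```bash
python3 -m jog '[[0,0,0,-0.5,0.3,15,-1],[0,0,0,0,0,14,-1],[0,0,0,0,0,3,-1],[0,0,0,0,0,2,-1],[0,0,0,0,0,2,-1],[0,0,0,0,0,0,-1],[0,0,0,0,0,0,-1]]'
```

```text
time_s: 21.8
tcp_pos: [0.5118, -0.0028, 0.0784]
eef_rot: [3.14, -0.003, 0.0]
ft_force: [-0.1, -1.7, 7.7]
width: 0.021
grip_force: 59.7
```

```bash
python3 -c '
from rig import *;o=get_obs();print(o["ft_force"],o["ft_torque"])'
python3 -m jog '[[0,0,0,0,0.7,0,-1],[0,0,0,0,0.8,0,-1],[0,0,0,0,0,0,-1]]'; python3 -c '
from rig import *;o=get_obs();print(o["ft_force"],o["ft_torque"])'
```

```text
[-0.07592814 -1.68192938  7.73881722] [-0.16254879  0.40059247  0.03859296]
time_s: 22.1
tcp_pos: [0.5117, -0.0034, 0.0784]
eef_rot: [-3.141, -0.003, -0.0]
ft_force: [-1.4, 4.7, 9.0]
width: 0.0212
grip_force: 60.1
[-1.38551984  4.71950794  8.96727647] [ 0.95164927  0.25574201 -0.04169866]
```

```bash
python3 -m jog '[[0,0,0,-0.7,-0.8,-0.5,-1],[0,0,0,-0.7,0,0,-1],[0,0,0,0,0,0,-1],[0,0,0,0,0,0,-1]]'; python3 -c '
from rig import *;o=get_obs();print(o["ft_force"],o["ft_torque"])'
```

```text
time_s: 22.5
tcp_pos: [0.5108, -0.0031, 0.0788]
eef_rot: [3.141, -0.004, -0.0]
ft_force: [0.2, 1.5, 5.3]
width: 0.0216
grip_force: 59.4
[0.21018079 1.45955504 5.31378103] [ 0.33212596 -0.17488953  0.02000566]
```

Pressing on the chamfer rim. I'll average the force readings to find which side is touching.

```bash
cat > avg.py <<'E'
from h import *
np.set_printoptions(precision=4,suppress=True)
def avg(n=10):
    A=[]
    for i in range(n):
        snapshot("wrist"); o=get_obs(); A.append(np.r_[o["tcp_pos"],R.from_euler("xyz",o["eef_rot"]).as_rotvec()[:0],o["ft_force"],o["ft_torque"],o["width"]])
    A=np.array(A); print("mean",A.mean(0)); print("std",A.std(0)); return A.mean(0)
if __name__=="__main__": avg()
E
python3 avg.py; python3 -m jog '[[0,0,0,0,0,-8,-1],[0,0,0,0,0,-8,-1],[0,0,0,0,0,0,-1],[0,0,0,0,0,0,-1]]'; python3 avg.py
python3 - <<'E'
from h import *
C=[];
for i in range(8): im=snapshot("wrist"); c=calibration("wrist"); C.append(np.r_[np.ravel(c["rvec"]),np.ravel(c["tvec"])])
C=np.array(C); print(C.std(0)); m=C.mean(0); c["rvec"],c["tvec"]=m[:3],m[3:]
save("w8.png",im); np.save("c8.npy",m)
z=get_obs()["tcp_pos"][2]
for q in ["left_well","right_well","vial_centre"]:
    for r in tip_of("wrist",q)[:2]: print(q,r["uv"],r["confidence"],at_z("wrist",r["uv"],.046 if "well" in q else z-.006,c))
for r in cut_out("wrist","vial_centre")[:2]:
    m=r["region"]; print(r["rect"],r["confidence"])
    if r["confidence"]>.3:
        for v in range(int(r["rect"][1]),int(r["rect"][3])+2,3):
            u=np.where(m[v])[0]; 
            if len(u): print(v,u.min(),u.max(),end="; ")
E
```

```text
mean [ 0.5108 -0.0031  0.0788  1.1552  1.894   5.7645  0.3782 -0.1678 -0.015
  0.0213]
std [0.     0.     0.     0.4654 0.5249 0.577  0.0234 0.0285 0.0329 0.0002]
time_s: 23.4
tcp_pos: [0.5096, -0.003, 0.0937]
eef_rot: [3.141, -0.001, 0.0]
ft_force: [0.1, -0.6, -0.8]
width: 0.0211
grip_force: 58.9
mean [ 0.5094 -0.0029  0.0932  0.0129 -0.1052 -0.4565  0.0047  0.0109 -0.0053
  0.0214]
std [0.0001 0.     0.0001 0.4222 0.5293 0.3695 0.0244 0.0242 0.0181 0.0002]
[1.69744878e-05 2.34047579e-05 5.25518065e-05 1.68852875e-06
 9.31072437e-06 1.35162740e-06]
left_well [253.3, 208.1] 0.65 [ 0.51051431 -0.00241462  0.046     ]
right_well [367.3, 211.2] 0.67 [ 0.50756666 -0.0835588   0.046     ]
vial_centre [254.2, 232.4] 0.79 [ 0.51046777 -0.00309419  0.08733818]
[230.8, 201.8, 276.9, 277.4] 0.95
204 246 259; 207 240 264; 210 237 268; 213 236 270; 216 235 271; 219 234 272; 222 234 272; 225 234 273; 228 234 274; 231 234 275; 234 234 275; 237 234 275; 240 234 275; 243 233 276; 246 233 276; 249 232 277; 252 232 277; 255 232 277; 258 232 277; 261 232 276; 264 234 276; 267 235 274; 270 237 272; 273 241 268; 276 248 261; [497.8, 155.9, 511.9, 182.7] 0.84
158 501 511; 161 500 511; 164 499 511; 167 498 511; 170 498 511; 173 499 511; 176 501 511; 179 510 511;
```

```bash
python3 - <<'E'
from h import *
np.set_printoptions(precision=4,suppress=True)
c=calibration("wrist"); m=np.load("c8.npy"); c["rvec"],c["tvec"]=m[:3],m[3:]
t=np.array(get_obs()["tcp_pos"]); print(t)
from scipy.optimize import least_squares
th=np.linspace(0,2*np.pi,73)
def circ(x,y,z,r): return np.array([proj("wrist",(x+r*np.cos(a),y+r*np.sin(a),z),c) for a in th])
# foot: far edge v, left/right at ~v 219..; cap: near edge, left/right widest
for z,r,name in [(t[2]-.0333,.012,"foot"),(t[2]+.0207,.011,"cap")]:
    q=circ(t[0],t[1],z,r); print(name,"pred u",q[:,0].min(),q[:,0].max(),"v",q[:,1].min(),q[:,1].max(), "px/mm",(np.ptp(q,axis=0)/(2000*r)))
# wells: ring fit by dark threshold
g=cv2.imread("pics/w8.png").max(2)
for name,(x,y) in {"R":(.51,-.0817),"L":(.5119,-.0018)}.items():
    q=circ(x,y,.046,.0155); print(name,"pred u",q[:,0].min(),q[:,0].max(),"v",q[:,1].min(),q[:,1].max())
    cu=int(q[:,0].mean()); 
    v0=int(q[:,1].mean())
    if name=="R": print("row",v0,g[v0,cu-28:cu+28])
    else: v0=int(q[:,1].min())+9; print("row",v0,cu-28,g[v0,cu-28:cu+28])
    if name=="R": print(cu-28)
    print("col",cu+2,int(q[:,1].min())-8,g[int(q[:,1].min())-8:int(q[:,1].max())+8,cu+2])
E
```

```text
[ 0.5095 -0.0029  0.0933]
foot pred u 234.98072695319726 272.9649059514577 v 198.4648764145888 234.07156804915314 px/mm [1.5827 1.4836]
cap pred u 229.91717137269296 277.4608622216307 v 235.31896688241073 277.00523917117306 px/mm [2.1611 1.8948]
R pred u 344.7805240190584 384.8491545648424 v 186.81169060587538 228.25834324524993
row 207 [ 79  78  75  79  77  79  79  80  78  71  58  41  33  37  29  33  34  32
  32  32  37  32  38  26  29  36  32  36  33  30  33  34  35  36  26  31
  32  33  29  29  26  30  30  33  52  78  96 100 111 126 130 132 133 129
 131 129]
337
col 367 178 [135 132 132 133 136 130 134 134 127 110  92  64  38  31  32  36  32  36
  30  35  34  30  35  31  28  30  38  36  29  33  35  32  28  34  36  33
  37  34  33  40  41  37  39  39  38  54  80  99 106 110 119 127 132 131
 129 127 127 130]
L pred u 229.43181179995221 275.3676514332963 v 183.80344948327013 227.44418630959137
row 192 224 [77 75 77 79 83 80 77 80 76 78 78 70 64 59 49 44 28 13 17 15 15 23 26 17
 19 19 16 15 18 23 21 21 22 18 29 18 13 14 14 24 17 27 27 40 52 57 63 75
 75 79 77 77 81 80 78 79]
col 254 175 [ 79  79  75  77  76  78  78  78  75  71  56  47  33  21  12  21  18  21
  15  26  18  17  19  18  19  14  22  31  35  44  48  54  53  56  53  57
  53  53  54  58  59  58  62  63  70  79  87  88  91  91  94  99 108 112
 113 100  71  57  59  67]
```

The free pose versus the loaded pose shows the rim pushed the vial toward +x. The mask also puts the foot about 2 mm toward −x. I'll shift +3.5 mm in x and retry.

```bash
python3 -m jog '[[0,0,0,3.5,-0.4,0,-1],[0,0,0,0,0,8,-1],[0,0,0,0,0,4,-1],[0,0,0,0,0,2,-1],[0,0,0,0,0,2,-1],[0,0,0,0,0,2,-1],[0,0,0,0,0,0,-1],[0,0,0,0,0,0,-1]]'; python3 avg.py
```

```text
time_s: 25.3
tcp_pos: [0.513, -0.0025, 0.0754]
eef_rot: [3.142, -0.0, 0.0]
ft_force: [-0.4, -0.4, 0.3]
width: 0.0214
grip_force: 58.8
mean [ 0.5131 -0.0025  0.0754 -0.1135  0.3371 -0.3972  0.0028 -0.0054 -0.0047
  0.0214]
std [0.     0.     0.     0.4323 0.6505 0.5369 0.0209 0.0278 0.0266 0.0001]
```

It entered freely. Continuing.

```bash
python3 -m jog '[[0,0,0,0,0,3,-1],[0,0,0,0,0,3,-1],[0,0,0,0,0,3,-1],[0,0,0,0,0,3,-1],[0,0,0,0,0,2,-1],[0,0,0,0,0,0,-1]]'; python3 avg.py
```

```text
time_s: 26.4
tcp_pos: [0.5129, -0.0025, 0.061]
eef_rot: [-3.141, 0.001, 0.0]
ft_force: [0.3, -0.2, -0.1]
width: 0.021
grip_force: 58.9
mean [ 0.5131 -0.0025  0.0614 -0.2509  0.0259 -0.4583 -0.009  -0.0001 -0.0004
  0.0213]
std [0.     0.     0.0001 0.34   0.3937 0.5042 0.0281 0.0234 0.0277 0.0002]
```

```bash
python3 -m jog '[[0,0,0,0,0,3,-1],[0,0,0,0,0,2,-1],[0,0,0,0,0,1,-1],[0,0,0,0,0,0.5,-1],[0,0,0,0,0,0,-1],[0,0,0,0,0,0,-1]]'; python3 avg.py
```

```text
time_s: 27.5
tcp_pos: [0.5131, -0.0025, 0.0548]
eef_rot: [3.142, -0.0, 0.0]
ft_force: [0.6, 0.1, 0.0]
width: 0.0215
grip_force: 58.9
mean [ 0.513  -0.0025  0.0549 -0.0605 -0.1435 -0.2573  0.0023  0.0115 -0.0144
  0.0213]
std [0.     0.     0.     0.4733 0.3396 0.764  0.027  0.0179 0.0245 0.0002]
```

```bash
python3 -m jog '[[0,0,0,0,0,1,-1],[0,0,0,0,0,0.5,-1],[0,0,0,0,0,0,-1],[0,0,0,0,0,0,-1]]';python3 -m jog '[[0,0,0,0,0,0.5,-1],[0,0,0,0,0,0.5,-1],[0,0,0,0,0,0,-1],[0,0,0,0,0,0,-1]]'
```

```text
time_s: 28.4
tcp_pos: [0.513, -0.0025, 0.0534]
eef_rot: [-3.142, -0.0, 0.0]
ft_force: [-0.2, -0.5, 0.8]
width: 0.0212
grip_force: 59.0
time_s: 28.8
tcp_pos: [0.5134, -0.0025, 0.0532]
eef_rot: [3.141, -0.001, 0.0]
ft_force: [-2.9, 1.1, 9.6]
width: 0.021
grip_force: 59.8
```

On the pad. Release and retreat.

```bash
python3 -m jog '[[0,0,0,0,0,-0.7,-1],[0,0,0,0,0,0,1],[0,0,0,0,0,0,1],[0,0,0,0,0,0,1],[0,0,0,0,0,0,1],[0,0,0,0,0,0,1],[0,0,0,0,0,0,1],[0,0,0,0,0,0,1]]'; python3 -m jog '[[0,0,0,0,0,-15,1],[0,0,0,0,0,-30,1],[0,0,0,0,0,-40,1],[0,0,0,-30,0,-40,1],[0,0,0,-30,0,-40,1],[0,0,0,0,0,0,1],[0,0,0,0,0,0,1],[0,0,0,0,0,0,1]]'
python3 - <<'E'
from look import *
look("w9",{"left_well":.046,"vial_centre":.047,"right_well":.046,"feeler_handle":.083})
c=calibration("wrist")
g=lambda P:proj("wrist",P,c)
th=np.linspace(0,2*np.pi,60)
for dz in (0,.01):
    q=np.array([g((.5117+r*np.cos(a),-.0023+r*np.sin(a),z+dz)) for r,z in((.011,.074),(.012,.046)) for a in th]); print("pred home+",dz,q.min(0),q.max(0))
for r in cut_out("wrist","vial_centre")[:3]: print(r["rect"],r["confidence"])
for cam in("top","scene"):
    snapshot(cam)
    for q,z in(("vial_centre",.047),("feeler_handle",.083)):
        for r in tip_of(cam,q)[:3]: print(cam,q,r["uv"],r["confidence"],at_z(cam,r["uv"],z))
    print("exp",proj(cam,(.5117,-.0023,.047)),proj(cam,(.5117,-.0023,.057)),proj(cam,(.436,.1395,.083)))
E
```

```text
time_s: 29.6
tcp_pos: [0.513, -0.0025, 0.053]
eef_rot: [3.142, -0.0, 0.0]
ft_force: [-0.3, 0.5, -0.7]
width: 0.0856
grip_force: 0.0
time_s: 30.4
tcp_pos: [0.453, -0.0025, 0.217]
eef_rot: [-3.141, 0.002, 0.0]
ft_force: [0.2, 0.2, -0.2]
width: 0.0855
grip_force: 0.0
30.4 [ 0.453  -0.0025  0.217 ] [-3.1411  0.0017  0.0002] 0.0855396065001249 cam [ 0.5183 -0.003   0.3599]
left_well [253.1 116.9] 0.6 [ 0.5122 -0.0012  0.046 ]
vial_centre [458.9 104. ] 0.85 [ 0.5429 -0.2541  0.047 ]
vial_centre [251.3 116.8] 0.74 [0.5123 0.0007 0.047 ]
right_well [330.2 120.2] 0.72 [ 0.5103 -0.0835  0.046 ]
feeler_handle [ 41.5 203.2] 0.68 [0.4264 0.2514 0.083 ]
feeler_handle [116.3 196.5] 0.61 [0.4358 0.1423 0.083 ]
pred home+ 0 [242.6023 106.0549] [265.6619 129.4368]
pred home+ 0.01 [242.1592 105.8919] [266.0511 130.1025]
[439.5, 99.6, 474.3, 119.5] 0.74
[240.2, 104.4, 264.7, 128.5] 0.71
[441.2, 47.0, 466.1, 67.5] 0.55
top vial_centre [346.1, 226.4] 0.59 [ 0.5353 -0.2713  0.047 ]
top feeler_handle [159.1, 234.1] 0.55 [0.4338 0.2358 0.083 ]
exp [250.6401 220.5309] [250.5757 220.0722] [194.2826 238.5977]
scene vial_centre [269.7, 209.2] 0.54 [ 0.5108 -0.0056  0.047 ]
scene vial_centre [301.0, 165.9] 0.45 [ 0.5274 -0.2393  0.047 ]
scene feeler_handle [248.6, 267.6] 0.61 [0.4327 0.2344 0.083 ]
scene feeler_handle [269.6, 239.2] 0.47 [0.436  0.1297 0.083 ]
exp [268.836  209.7666] [268.8802 207.0457] [267.6411 241.6415]
```

```bash
python3 -c '
from rig import *; print(finish_job())'
```

```text
the job is handed in; nothing more can be done
None
```

The left well was clear and the right one holds the bung; the feeler is back in its stand, the vial is seated in the left well (fully home going by contact height and camera checks), and the job is handed in, though no verdict came back.

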